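# Dispense the red coffee capsule and rewind the ratchet wheel

### The arm

A 6-joint arm with a two-finger parallel gripper is mounted at the origin on the work surface; the furniture and walls round the work are solid. World frame = base frame: x ahead of the robot, y to its left, z up, the work surface at z = 0. Lengths are in m, angles in rad, forces in N, time in s.
With the tool pointing down it reaches from about 0.4 to 0.925 m from the base axis. Payload 12.5 kg.
Tool frame: the origin (TCP) lies on the centre line of the jaws, within the pads' length; the fingertips stand 11 mm ahead of it and the grasp point (between the pads) lies 8 mm behind it; z points along the fingers, y is the line along which they close (so a half turn about z gives the same grasp; the last joint's range is limited). The gripper opens to 95 mm and grips with 3 to 60 N. Pads are 20 mm wide; open, the fingers measure 119 mm over their backs; the gripper's body (75 mm by 180 mm) begins 59 mm behind the grasp point.
Start: joints at [1.095, 0.491, 1.559, -0, 1.092, -0.106], TCP at [0.226, 0.583, 0.226] pointing down, gripper open.
Joint ranges: [-3.1, 3.1], [-0.84, 2.19], [0.05, 2.79], [-1.13, 4.28], [0.06, 2.93], [-2.69, 2.69]. Speed limits (rad/s): [2.22, 2.22, 2.79, 3.14, 3.14, 3.14].

### API

Orientations are given as a unit quaternion [x, y, z, w].
In Python, from workcell import bot gives the robot as it stands.
- The arm moves only by the tool carry_out, never from a script. Its argument "deltas" is a list of rows, each a list of 6 numbers: the shift along the tool's x, y, z normalised to -1 to 1, where 1 is 0.04 m, then the turn, a rotation vector about the tool's x, y, z normalised to -1 to 1, where 1 is 0.12 rad. A call has exactly 8 rows; each row shifts and turns the commanded pose from where the row before left it, along the tool's axes as they then stand; what a row does not reach is not made up. A row lasts 1/12 s, in which the tool goes at most 41.7 mm and 7.16 degrees, less where a joint would pass 70% of its speed; a pose out of reach is approached as far as the arm can. A call with a number of a shift or a turn outside -1 to 1 is refused whole. A call with a gripper value outside its range is refused whole. "fingers" is the closure, from -1 (fully open) to 1 (shut), so that 0 is half open, set as the call begins (left out, the last holds). The fingers move at their own pace and stop on an object; "force" is the grip in N (left out, the last holds). Time passes only in rows, so rows that do not move let the fingers close, or fill a call up. It gives the time, the measured TCP pose, the force, the opening and the grip force at its end, in the units of the state.
- bot.sense(): the state, without advancing time (a new reading comes with each control period).
- bot.camera(name): name is "scene" or "top"; returns the picture (384x512x3 uint8, red, green, blue); there is no depth.
- bot.camera_info(name): a dict with "fovy" (degrees; the focal length in pixels is half the picture's height over the tangent of half this angle, whatever the lens; pixels are square), "cx", "cy" (the principal point, pixels), "R" (3x3) and "t" (3): a world point X has camera coordinates R X + t. Camera axes: x right, y down, z forward; pixel columns grow to the right and rows downward; lengths in m; the calibration is good to about 2 mm. A picture is of the moment at which its call begins. camera_info takes no time and is no camera call.
- bot.finish_job(): hands the job in; it is judged then, once.
Trained networks look in the newest picture that a camera, given by its name, has taken for a name from the list of things; names that differ only in an ending like _2 or _b are one class to them, and where a whole thing is asked for, a point or a joint stands for the part that bears it (a point fixed in the world has none). Each returns a list of dicts, best first, with "conf" (0 to 1); they miss things now and then, are a little off and sometimes report something else, mostly with a low value. They report only what shows in the picture. A call takes as long as a camera call.
- bot.outline_of(camera, thing): "mask" (384x512 bool, what is visible of it) and "position" ([column, row] in pixels, amid what is visible of it).
The state is a dict: "clock": time; "q": joint angles; "joint_velocities": joint speeds; "joint_torque": joint torques, N m; "tcp_pos": TCP position; "eef_rot": TCP orientation; "force": force on the tool from outside, world axes, zero at the start; "torque": the same for the moment, N m; "opening": opening from 0.0 (shut) to 1.0 (fully open); "finger_force": force on a finger pad.
Only numpy, scipy, OpenCV 4.12 (cv2) and the standard library are available. Lean on these libraries where they do the work, as an engineer would, in place of code of your own. Each camera call takes 0.05 s, during which the arm holds its last target. There are 200 camera calls.

### The job

Get the red coffee capsule out of the dispenser into the dish under it: with the pawl down, turn the orange knob clockwise click by click and stop once the red capsule has dropped, so that no capsule behind it comes out. Then tip the red pawl lever outwards until it lies back by itself, turn the knob back to its home stop, and leave the pawl lying back for refilling. Do not touch the capsules, and leave the dish, the patterned mug and the drinks can where they are.

Things in the scene. Friction and masses are not known exactly. Their poses are not given: they have to be found in the camera images.
- dispenser: Grey and white coffee-capsule dispenser, 196 mm square, fixed, its place and turn vary. Origin: centre of its underside, on the wheel's upright axis; x points away from the outlet side (which faces the robot), y to the pawl, z up. Deck top 82 mm up, on it a grey wheel (rim 158 mm across, rim top 104 mm up) of ten bottomless pockets 36 degrees apart; steel ratchet pins stand out of the rim.
- knob_grip (a point): Middle of the orange bar knob on top of the wheel, on its axis, 142 mm above the counter. The bar is 52 mm long, 13 mm thick, 32 mm high (126 to 158 mm up). The point turns with the wheel: x along the bar, y across it. Pinch the bar across its thickness from above; the hub below is at most 118 mm high.
- wheel_part (a joint): Turn of the wheel and knob, rad: 0 at the home stop, growing clockwise seen from above, end stop at 2.01. One click is 0.628 (36 degrees); at each multiple of it a pocket stands over the outlet and the pawl has just dropped behind a pin, so the wheel cannot go back over 0.03. It stays where it is left (friction 0.05 N m). Orange marks on rim and deck meet at home.
- pawl_part (a joint): Tilt of the pawl, rad: 0 down in the pins (it hops to about 0.4 as a pin passes), 1.6 lying back outwards, free of the pins. Below about 0.75 it falls down again by its own weight, beyond that it falls back to 1.6 and stays there. Moving it takes under 1 N.
- pawl_lever (a point): Upper part of the pawl's red upright thumb lever: 14 mm wide along the dispenser's x, 7 mm thick along its y; its top is 4 mm above this point. Pawl down: this point is 94 mm from the wheel's axis on the dispenser's y side, 153 mm above the counter. Push it there outwards (dispenser's +y) or pinch it; the lever is free down to 114 mm above the counter.
- pawl_hinge (a point): Middle of the pawl's level hinge pin (along the dispenser's x), 112 mm from the wheel's axis, 105 mm above the counter. The lever swings outwards about it, away from the wheel.
- outlet (a point): Centre of the square outlet (38 mm) in the deck's top, 57 mm from the wheel's axis, 82 mm above the counter. A capsule brought over it drops into the dish.
- red_center (a point): Centre of the red capsule, 27 mm across, 22 mm high. It starts standing on the deck (93 mm up) in the first or the second pocket before the outlet, so 36 or 72 degrees (one or two clicks) before it, 57 mm from the axis.
- blue_center (a point): Centre of the blue capsule, same size, in the other of those two pockets. If it is ahead of the red one it drops into the dish first, which is right; if it is behind, it must stay in the wheel.
- green_center (a point): Centre of the green capsule, same size, in the third pocket before the outlet: it must stay in the wheel.
- dish: Small dark round bowl, 83 mm across and 40 mm high, standing loose on the dispenser's 10 mm foot under the outlet. Origin: centre of its underside.
- cup: White patterned mug, 95 mm high, a bystander on the counter. Origin: centre of its underside.
- soda_can: White and green drinks can, 66 mm across and 115 mm high, a bystander at the back left. Origin: centre of its underside.

How it is judged:
By the outcome, as a careful person would: the job done as asked, in the order asked, and still so for the second after the job is handed in, with the robot touching nothing.
It also fails if it takes over 51 s, if anything falls off the work surface, if the arm or the gripper's body presses on something with over 40 N, if the wrist force passes 120 N, or if a joint passes its speed limit or range.

## Working session

There is one attempt and no reset: what is moved stays moved. The work goes in short steps, Python scripts to look and compute and a tool call to move; the robot and the scene stay as the last step left them, time stands still between calls to the robot, and variables do not carry over. Pictures are saved under pics/ and viewed, at most 10 in all, crops included, and the job is handed in when it is done.

Besides the shell and the picture viewer there is one more tool, called after "Call:" in YAML: its name, and indented under it one key for each argument. carry_out: Moves the arm, as the interface text tells. Its arguments: {"type":"object","properties":{"deltas":{"type":"array","items":{"type":"array","items":{"type":"number"}}},"fingers":{"type":"number"},"force":{"type":"number"}},"required":["deltas"]}

```bash
mkdir -p pics; ls
python3 - <<'E'
from workcell import bot
import cv2,numpy as np
print(bot.sense())
for n in("scene","top"):
    im=bot.camera(n); cv2.imwrite(f"pics/{n}0.png",cv2.cvtColor(im,cv2.COLOR_RGB2BGR)); i=bot.camera_info(n); print(n,i)
    for t in("dispenser","knob_grip","pawl_lever","red_center","blue_center","green_center","dish","cup","soda_can","wheel_part"):
        print(t,[(np.round(d["position"],1),round(d["conf"],2),int(d["mask"].sum())) for d in bot.outline_of(n,t)[:2]])
E
```

```text
pics
{'clock': 0.0, 'q': array([ 1.09537666e+00,  4.91578173e-01,  1.55946742e+00,  5.93323596e-06,
        1.09168673e+00, -1.05620706e-01]), 'joint_velocities': array([-0.00084302, -0.00017626,  0.00109693,  0.0013667 ,  0.00088615,
       -0.00028757]), 'joint_torque': array([ 5.04952859e-04, -6.12640572e+01, -2.58167928e+01,  6.91689667e-02,
        4.83422284e-02, -9.82184292e-05]), 'tcp_pos': array([0.22577325, 0.58254264, 0.22504399]), 'eef_rot': array([ 1.83849043e-01,  9.82954325e-01, -5.45198324e-04, -1.65749982e-04]), 'force': array([0.45203092, 0.52085249, 0.46023635]), 'torque': array([ 0.00939782, -0.01307624,  0.00761732]), 'finger_force': 0.0, 'opening': 0.9991202928070905}
scene {'fovy': 48.17317764639019, 'cx': 257.049768713304, 'cy': 193.11132883995072, 'R': array([[ 0.67561144, -0.7371346 , -0.01348188],
       [-0.50206141, -0.44661302, -0.74058838],
       [ 0.53989214,  0.50711872, -0.6718237 ]]), 't': array([-0.41818286,  0.36322352,  0.94439589])}
dispenser [(array([223.8, 214.7]), 0.62, 5165)]
knob_grip [(array([224.7, 194.5]), 0.8, 1650), (array([228.9, 208
[... 515 characters left out ...]
8666e-01,  2.78690576e-02, -1.24734602e-01],
       [ 1.24661993e-01, -4.33462271e-03, -9.92189800e-01]]), 't': array([-0.03231152,  0.59923681,  1.05184312])}
dispenser [(array([221. , 210.2]), 0.73, 5047), (array([369.6, 171.9]), 0.47, 1028)]
knob_grip [(array([219.3, 216.6]), 0.88, 1445)]
pawl_lever [(array([185.5, 200.9]), 0.52, 112)]
red_center [(array([236.9, 226.2]), 0.48, 65)]
blue_center [(array([227.7, 230.8]), 0.53, 59)]
green_center [(array([242.3, 215.3]), 0.46, 79)]
dish [(array([215.1, 233.8]), 0.57, 142), (array([222.9, 210.5]), 0.39, 4959)]
cup [(array([369.4, 172.5]), 0.59, 1074)]
soda_can [(array([126.6, 171.9]), 0.86, 680)]
wheel_part [(array([221.3, 215. ]), 0.94, 1326)]
```

Run:
```python
import cv2,numpy as np
a=cv2.imread("pics/top0.png")[150:270,140:310]; b=cv2.imread("pics/scene0.png")[130:270,160:300]
a=cv2.resize(a,(680,480),interpolation=3)
cv2.imwrite("pics/topc.png",a); cv2.imwrite("pics/scc.png",cv2.resize(b,(560,560),interpolation=3))
```

```text
(no output)
```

View pics/topc.png

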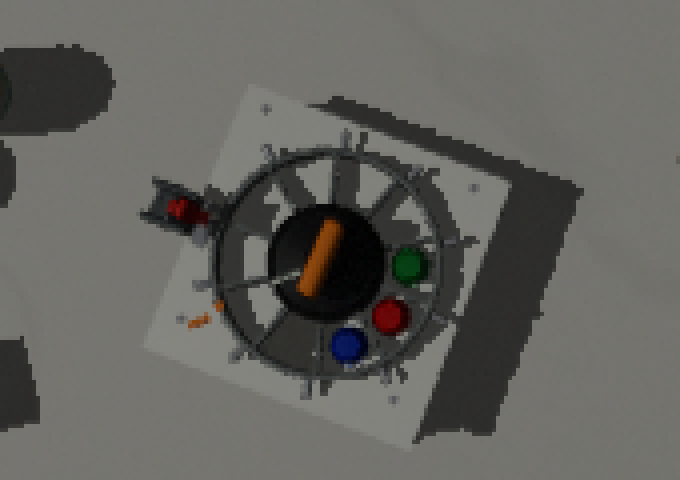

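View pics/scc.png

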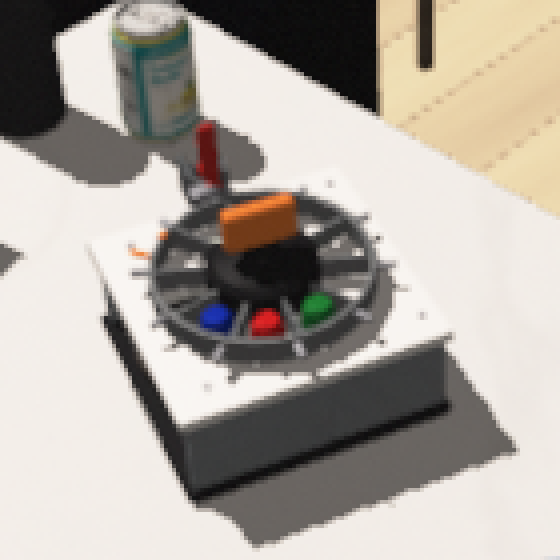

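View pics/top0.png

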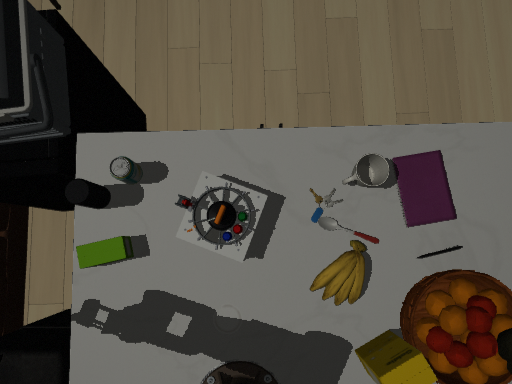

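The dispenser's pawl is at its left (full top picture ≈185,202), with the knob at ≈(219,215). Going clockwise to the outlet, the capsules run green, red, blue. Blue is therefore ahead of red, and the red one needs two clicks.

```bash
cat > h.py <<'E'
from workcell import bot
import numpy as np, json
from scipy.spatial.transform import Rotation as Rot
def proj(n,X):
    i=bot.camera_info(n); f=192/np.tan(np.radians(i["fovy"]/2))
    c=np.asarray(X)@i["R"].T+i["t"]
    return np.c_[f*c[...,0]/c[...,2]+i["cx"], f*c[...,1]/c[...,2]+i["cy"]]
def togo(p,yaw):
    """tool-down target with tool y at world angle yaw (mod pi): units left to go, shift in tool axes"""
    s=bot.sense(); R=Rot.from_quat(s["eef_rot"])
    y=np.array([np.cos(yaw),np.sin(yaw),0]); 
    out=[]
    for sg in(1,-1):
        T=np.c_[np.cross(sg*y,[0,0,-1]),sg*y,[0,0,-1]]
        out.append((R.inv()*Rot.from_matrix(T)).as_rotvec())
    print("shift(tool,units)",np.round(R.inv().apply(np.asarray(p)-s["tcp_pos"])/.04,2),"turn options",*[np.round(o/.12,2) for o in out],"q",np.round(s["q"],2),"t",s["clock"])
E
cat > fit.py <<'E'
from h import *
import cv2
from scipy.optimize import least_squares
obs=[]
r=lambda a:[.057*np.cos(np.radians(a)),.057*np.sin(np.radians(a)),.099]
for n in("scene","top"):
    for t,p in(("blue_center",r(216)),("red_center",r(252)),("green_center",r(288)),("pawl_lever",[0,.099,.138])):
        obs.append((n,bot.outline_of(n,t)[0]["position"],p))
    if n=="top": im=cv2.imread("pics/top0.png")
# bar: orange pixels near the knob
bars={}
for n,c in(("scene",(224,186)),("top",(219,216))):
    im=cv2.imread(f"pics/{n}0.png"); hsv=cv2.cvtColor(im,cv2.COLOR_BGR2HSV)
    m=cv2.inRange(hsv,(5,150,50),(20,255,255)); k,l,st,ce=cv2.connectedComponentsWithStats(m)
    j=max((j for j in range(1,k) if np.hypot(*(ce[j]-c))<20),key=lambda j:st[j,4])
    bars[n]=(l==j); print(n,ce[j],st[j])
def W(v,P): c,s=np.cos(v[2]),np.sin(v[2]); P=np.asarray(P); return np.c_[c*P[:,0]-s*P[:,1]+v[0],s*P[:,0]+c*P[:,1]+v[1],P[:,2]]
def res(v):
    e=[]
    for n,uv,p in obs: e+=list((proj(n,W(v,[p]))[0]-uv))
    for n in bars:   # hull of the projected bar against its mask: extreme coords
        a=v[3]; c,s=np.cos(a),np.sin(a)
        C=np.array([[sx*.026*c-sy*.0065*s+v[0],sx*.026*s+sy*.0065*c+v[1],z] for sx in(1,-1) for sy in(1,-1) for z in(.126,.158)])
        q=proj(n,C); yy,xx=np.nonzero(bars[n])
        for d in([1,0],[0,1],[.7,.7],[.7,-.7]):
            a1=q@d; a2=np.c_[xx,yy]@d; e+=[a1.max()-a2.max()-.4,a1.min()-a2.min()+.4]
    return e
s=min((least_squares(res,[.6,.05,y,b],loss="soft_l1") for y in(-.4,.0,.4) for b in(-.5,0.,.5,1.)),key=lambda s:s.cost)
print(np.round(s.x,4),s.cost,np.round(s.fun,1))
json.dump(list(s.x),open("fit.json","w"))
x,y,th,b=s.x
togo([x,y,.22],b+np.pi/2)
E
python3 fit.py
```

```text
scene [224.19905213 185.24170616] [215 179  19  14 211]
top [219.12903226 214.21505376] [214 205  11  19  93]Traceback (most recent call last):
  File "fit.py", line 28, in <module>
    s=min((least_squares(res,[.6,.05,y,b],loss="soft_l1") for y in(-.4,.0,.4) for b in(-.5,0.,.5,1.)),key=lambda s:s.cost)
  File "fit.py", line 28, in <genexpr>
    s=min((least_squares(res,[.6,.05,y,b],loss="soft_l1") for y in(-.4,.0,.4) for b in(-.5,0.,.5,1.)),key=lambda s:s.cost)
           ~~~~~~~~~~~~~^^^^^^^^^^^^^^^^^^^^^^^^^^^^^^^^^
    return func(*args, **kwargs)
    result = trf(vector_fun.fun, vector_fun.jac, x0, f0, J0, lb, ub, ftol, xtol,
                 gtol, max_nfev, x_scale, loss_function, tr_solver,
                 tr_options.copy(), verbose, callback=callback_wrapped)
    return trf_no_bounds(
        fun, jac, x0, f0, J0, ftol, xtol, gtol, max_nfev, x_scale,
        loss_function, tr_solver, tr_options, verbose, callback=callback)
    J = jac(x)
    self._update_jac()
    ~~~~~~~~~~~~~~~~^^
    self.J = self.jac_wrapped(xp_copy(self.x), f0=self.f)
             ~~~~~~~~~~~~~~~~^^^^^^
[... 482 characters left out ...]
                         ^^^
    df = [f_eval - f0 for f_eval in f_evals]
                                    ^^^^^^^
    f = np.atleast_1d(self.fun(x, *self.args, **self.kwargs))
                      ~~~~~~~~^^^^^^^^^^^^^^^^^^^^^^^^^^^^^^
    return np.atleast_1d(self.fun(x))
                         ~~~~~~~~^^^
    return self.f(x, *self.args, **self.kwargs)
           ~~~~~~^^^^^^^^^^^^^^^^^^^^^^^^^^^^^^
  File "fit.py", line 20, in res
    for n,uv,p in obs: e+=list((proj(n,W(v,[p]))[0]-uv))
                                ~~~~^^^^^^^^^^^^
  File "h.py", line 5, in proj
    i=bot.camera_info(n); f=192/np.tan(np.radians(i["fovy"]/2))
ValueError: time passes only in moves, steps and waits
```

```bash
python3 - <<'E'
s=open("h.py").read().replace("def proj","CI={n:bot.camera_info(n) for n in('scene','top')}\ndef proj").replace("i=bot.camera_info(n);","i=CI[n];")
open("h.py","w").write(s)
E
python3 fit.py
```

```text
scene [224.19905213 185.24170616] [215 179  19  14 211]
top [219.12903226 214.21505376] [214 205  11  19  93]
[ 0.5296  0.0346 -0.3819 -0.4283] 28.115115992002153 [-2.7  1.2  1.7 -0.5  1.   1.3 -2.9 -8.7 -0.9  4.2  0.8  1.5 -0.   0.1
 -0.9 -0.4  1.1 -0.7  0.6 -2.7  0.5 -1.1  1.2 -0.   2.2 -0.6  0.6 -1.8
  0.8 -1.1  1.7 -0. ]
shift(tool,units) [-12.03 -10.03   0.14] turn options [0.   0.   0.49] [ -0.     0.   -25.69] q [ 1.1   0.49  1.56  0.    1.09 -0.11] t 1.9
```

```bash
python3 - <<'E'
s=open("fit.py").read()
a=s.index("for n in(\"scene\""); b=s.index("# bar"); 
s=s[:a]+"""for uv,p in(((202.5,171.2),[.098,.098,.082]),((268,195.5),[.098,-.098,.082]),((242.5,262.5),[-.098,-.098,.082]),((176.2,237),[-.098,.098,.082])): obs.append(("top",uv,p))
for uv,p in(((227.,236.3),r(216)),((237.5,229),r(252)),((242.3,216.3),r(288))): obs.append(("top",uv,p))
for uv,p in(((213.8,209.5),r(216)),((226.2,210.5),r(252)),((239.2,207),r(288)),((211.3,161),[0,.0925,.157])): obs.append(("scene",uv,p))
"""+s[b:]
open("fit.py","w").write(s)
E
python3 fit.py
```

```text
scene [224.19905213 185.24170616] [215 179  19  14 211]
top [219.12903226 214.21505376] [214 205  11  19  93]
[ 0.5273  0.034  -0.3902 -0.4298] 9.753031181275322 [-0.6 -0.7 -0.2 -0.3  0.   0.  -0.8 -0.3 -0.2 -0.4  0.3 -0.3  0.2  0.1
 -0.3  0.1  0.2  0.7 -0.6  0.1 -0.1  0.4  0.7 -1.2  1.1 -2.2  0.6 -1.1
  0.6 -0.7  2.4 -0.4  1.5 -1.   1.6 -0.3  1.3 -0.5]
shift(tool,units) [-11.98 -10.07   0.14] turn options [0.  0.  0.5] [ -0.     0.   -25.68] q [ 1.1   0.49  1.56  0.    1.09 -0.11] t 1.9
```

Call:
carry_out:
  deltas:
    - [0,0,-1,0,0,0]
    - [-0.3,-0.25,-0.8,0,0,0]
    - [-0.75,-0.63,0,0,0,0]
    - [-0.75,-0.63,0,0,0,0]
    - [-0.75,-0.63,0,0,0,0]
    - [-0.75,-0.63,0,0,0,0]
    - [-0.75,-0.63,0,0,0,0]
    - [-0.75,-0.63,0,0,0,0]
  fingers: 0
  force: 20

```text
clock: 2.57
tcp_pos: [0.347, 0.3614, 0.2978]
eef_rot: [0.184, 0.983, 0.0, 0.0]
force: [1.2, 0.6, -0.6]
opening: 0.521
finger_force: 0.0
```

Call:
carry_out:
  deltas:
    - [-0.75,-0.63,0,0,0,0.3]
    - [-0.75,-0.63,0,0,0,0]
    - [-0.75,-0.63,0,0,0,0]
    - [-0.75,-0.63,0,0,0,0]
    - [-0.75,-0.63,0,0,0,0]
    - [-0.75,-0.63,0,0,0,0]
    - [-0.75,-0.63,0.2,0,0,0]
    - [-0.75,-0.63,0.3,0,0,0]

```text
clock: 3.23
tcp_pos: [0.4897, 0.0818, 0.2785]
eef_rot: [0.202, 0.979, 0.0, 0.001]
force: [1.1, -0.0, -0.5]
opening: 0.497
finger_force: 0.0
```

```bash
python3 -c "
from h import *
print(bot.sense()['opening'],bot.sense()['tcp_pos'])
togo([.5275,.034,.137],-.405+np.pi/2)"
```

```text
0.49736280565955654 [0.48973475 0.08184158 0.27846443]
shift(tool,units) [-1.33 -0.73  3.54] turn options [ 0.01  0.02 -0.01] [ 3.000e-02 -2.000e-02  2.617e+01] q [ 0.03  0.25  1.79  0.    1.09 -1.13] t 3.2333
```

Call:
carry_out:
  deltas:
    - [-0.7,-0.35,0,0,0,0]
    - [-0.5,-0.3,0.5,0,0,0]
    - [0,0,0.8,0,0,0]
    - [0,0,0.5,0,0,0]
    - [0,0,0,0,0,0]
    - [0,0,0,0,0,0]
    - [0,0,0,0,0,0]
    - [0,0,0,0,0,0]

```text
clock: 3.9
tcp_pos: [0.5232, 0.0412, 0.2072]
eef_rot: [0.201, 0.98, 0.0, 0.001]
force: [0.1, 0.6, 0.2]
opening: 0.499
finger_force: 0.0
```

```bash
python3 -c "
from h import *
import cv2
togo([.5275,.034,.137],-.405+np.pi/2)
im=bot.camera('scene')[110:250,150:330]
cv2.imwrite('pics/s1.png',cv2.resize(im[...,::-1],(720,560),interpolation=3))
"
```

```text
shift(tool,units) [-0.16 -0.12  1.76] turn options [ 0.01  0.02 -0.  ] [ 3.000e-02 -1.000e-02  2.618e+01] q [-0.05  0.37  1.83  0.    0.94 -1.21] t 3.9
```

View pics/s1.png

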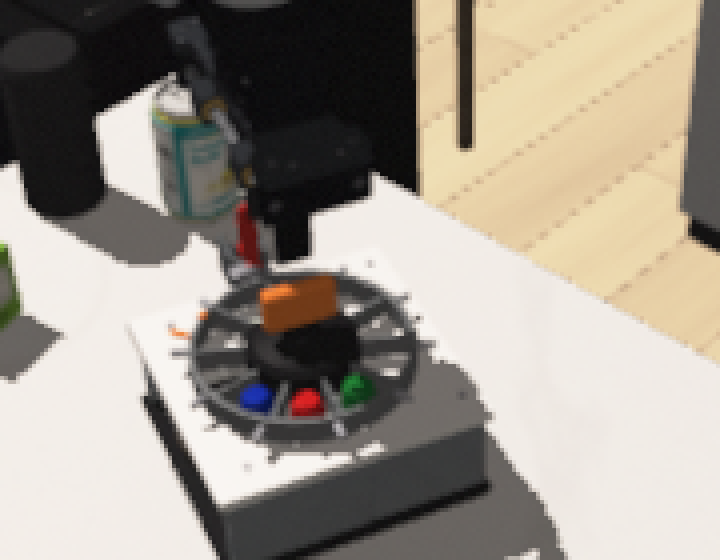

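```bash
python3 -c "
from h import *
s=bot.sense();R=Rot.from_quat(s['eef_rot']).as_matrix();p=s['tcp_pos']
P=[p+R@[0,a,.011] for a in(-.03,0,.03)]+[[.5275,.034,.158],p+R@[0,0,-.067]]
print((proj('scene',np.array(P))-[150,110])*4, R.round(2))"
```

```text
[[294.2909526  262.16730874]
 [277.74853543 235.3186127 ]
 [261.79852365 209.43140327]
 [294.12483223 281.50421955]
 [268.39967862 137.36971969]] [[-0.92  0.39  0.  ]
 [ 0.39  0.92 -0.  ]
 [-0.    0.   -1.  ]]
```

The picture shows the near fingertip at crop ≈(294,262) and the bar top at ≈(298,284). Both match the projection, so the gripper can go down.

Call:
carry_out:
  deltas:
    - [-0.16,-0.12,0.3,0,0,0]
    - [0,0,0.5,0,0,0]
    - [0,0,0.5,0,0,0]
    - [0,0,0.3,0,0,0]
    - [0,0,0.16,0,0,0]
    - [0,0,0,0,0,0]
    - [0,0,0,0,0,0]
    - [0,0,0,0,0,0]

```text
clock: 4.62
tcp_pos: [0.5272, 0.0341, 0.1363]
eef_rot: [0.201, 0.98, 0.0, 0.001]
force: [-0.0, -0.2, 0.2]
opening: 0.497
finger_force: 0.0
```

Call:
carry_out:
  deltas:
    - [0,0,0,0,0,0]
    - [0,0,0,0,0,0]
    - [0,0,0,0,0,0]
    - [0,0,0,0,0,0]
    - [0,0,0,0,0,0]
    - [0,0,0,0,0,0]
    - [0,0,0,0,0,0]
    - [0,0,0,0,0,0]
  fingers: 1
  force: 15

```text
clock: 5.28
tcp_pos: [0.5272, 0.0353, 0.1353]
eef_rot: [0.202, 0.979, 0.001, 0.001]
force: [3.3, 12.5, -0.8]
opening: 0.136
finger_force: 15.1
```

```bash
python3 -c "
from h import *
s=bot.sense();print(s['tcp_pos'],s['force'],s['torque'],s['opening'],s['finger_force'],Rot.from_quat(s['eef_rot']).as_euler('xyz'))
togo([.5275,.034,.137],-.405+np.pi/2)"
```

```text
[0.527213   0.03533369 0.13533118] [ 3.27902446 12.53002918 -0.82425745] [ 2.01432042 -0.51116124  0.0896981 ] 0.13575429875668607 15.136407071258873 [3.13916878e+00 5.94478363e-04 2.73541264e+00]
shift(tool,units) [-0.02 -0.03 -0.04] turn options [ 0.02  0.   -0.01] [ 1.000e-02 -3.000e-02  2.617e+01] q [-0.06  0.47  1.89  0.    0.78 -1.23] t 5.2833
```

Call:
carry_out:
  deltas:
    - [0,0.04,0,0,0,0]
    - [0,0.03,0,0,0,0]
    - [0,0,0,0,0,0.5]
    - [0,0,0,0,0,0.7]
    - [0,0,0,0,0,0.8]
    - [0,0,0,0,0,0.8]
    - [0,0,0,0,0,0.8]
    - [0,0,0,0,0,0.6]

```text
clock: 5.95
tcp_pos: [0.5279, 0.0363, 0.1353]
eef_rot: [0.441, 0.897, -0.0, 0.0]
force: [0.8, 0.6, -0.0]
opening: 0.142
finger_force: 15.3
```

Call:
carry_out:
  deltas:
    - [0,0,0,0,0,0.6]
    - [0,0,0,0,0,0.5]
    - [0,0,0,0,0,0.1]
    - [0,0,0,0,0,0]
    - [0,0,0,0,0,0]
    - [0,0,0,0,0,0]
    - [0,0,0,0,0,0]
    - [0,0,0,0,0,0]

```text
clock: 6.62
tcp_pos: [0.5282, 0.0365, 0.1353]
eef_rot: [0.503, 0.865, 0.0, 0.0]
force: [6.1, 1.4, -1.3]
opening: 0.137
finger_force: 15.1
```

```bash
python3 -c "
from h import *
import cv2
s=bot.sense();R=Rot.from_quat(s['eef_rot']);print(s['tcp_pos'],s['opening'],s['finger_force'],'F tool',R.inv().apply(s['force']),'turn',2.7354-R.as_euler('xyz')[2],s['torque'])
im=bot.camera('scene')[140:250,170:290]
cv2.imwrite('pics/s2.png',cv2.resize(im[...,::-1],(600,550),interpolation=3))
"
```

```text
[0.52817675 0.03653951 0.13532755] 0.13673710542236858 15.080224817502312 F tool [-1.79431019  6.05288706  1.27518514] turn 0.6468533309993583 [ 0.03184181 -0.78416601  0.06360316]
```

View pics/s2.png

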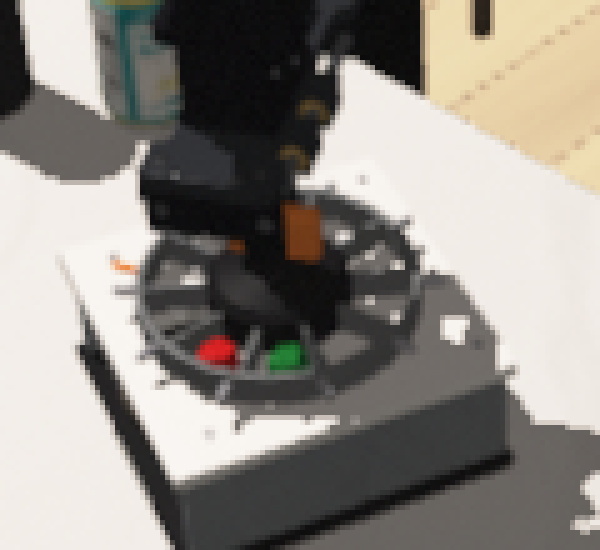

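Blue has dropped and red is now next, at crop (218,350). One more click.

Call:
carry_out:
  deltas:
    - [0,0.03,0,0,0,0.3]
    - [0,0,0,0,0,0.6]
    - [0,0,0,0,0,0.8]
    - [0,0,0,0,0,0.8]
    - [0,0,0,0,0,0.8]
    - [0,0,0,0,0,0.7]
    - [0,0,0,0,0,0.6]
    - [0,0,0,0,0,0.5]

```text
clock: 7.33
tcp_pos: [0.5295, 0.0368, 0.1353]
eef_rot: [0.741, 0.672, 0.0, 0.001]
force: [6.4, -1.5, -1.5]
opening: 0.136
finger_force: 15.7
```

Call:
carry_out:
  deltas:
    - [0,0,0,0,0,0.25]
    - [0,0,0,0,0,0]
    - [0,0,0,0,0,0]
    - [0,0,0,0,0,0]
    - [0,0,0,0,0,0]
    - [0,0,0,0,0,0]
    - [0,0,0,0,0,0]
    - [0,0,0,0,0,0]

```text
clock: 8.0
tcp_pos: [0.5295, 0.0369, 0.1353]
eef_rot: [0.75, 0.662, 0.001, 0.001]
force: [7.0, -1.7, -2.9]
opening: 0.135
finger_force: 15.6
```

```bash
python3 -c "
from h import *
import cv2
s=bot.sense();R=Rot.from_quat(s['eef_rot']);print(s['tcp_pos'],s['opening'],s['finger_force'],'F tool',R.inv().apply(s['force']),'turn',2.7354-R.as_euler('xyz')[2],s['torque'],s['q'])
im=bot.camera('scene')[140:250,170:290]
cv2.imwrite('pics/s3.png',cv2.resize(im[...,::-1],(600,550),interpolation=3))
"
```

```text
[0.52954907 0.03685032 0.13532266] 0.13529766536317264 15.606719402130693 F tool [-0.80970946  7.13131705  2.91984654] turn 1.2890373183325203 [-0.36146085 -0.99741179 -0.06785253] [-5.48745097e-02  4.74201719e-01  1.88764627e+00 -3.33078734e-04
  7.77995926e-01  6.97960919e-02]
```

View pics/s3.png

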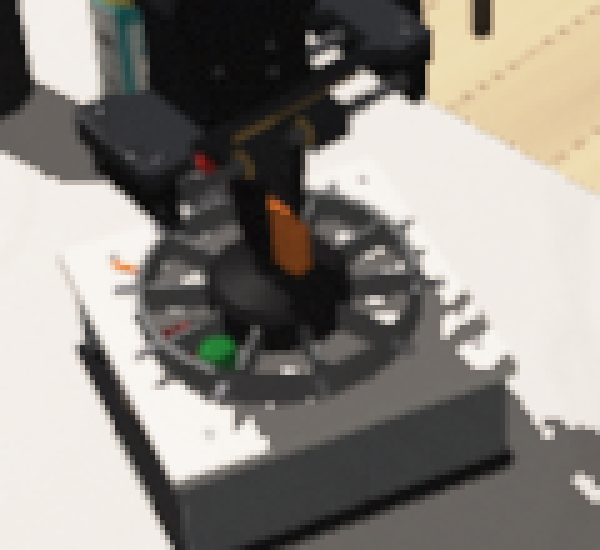

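Red has dropped: it shows low in the outlet at crop ≈(172,328), and green is still in the wheel. Next is to release, rise and go to the pawl.

Call:
carry_out:
  deltas:
    - [0,0,0,0,0,0]
    - [0,0,0,0,0,0]
    - [0,0,0,0,0,0]
    - [0,0,0,0,0,0]
    - [0,0,-0.3,0,0,0]
    - [0,0,-0.5,0,0,0]
    - [0,0,-0.5,0,0,0]
    - [0,0,-0.5,0,0,0]
  fingers: 0

```text
clock: 8.72
tcp_pos: [0.5285, 0.0372, 0.2078]
eef_rot: [0.75, 0.662, -0.0, -0.0]
force: [1.0, -0.6, -0.1]
opening: 0.499
finger_force: 0.0
```

Call:
carry_out:
  deltas:
    - [0,0,-0.1,0,0,0.5]
    - [0,0,0,0,0,0.8]
    - [0,0,0,0,0,0.7]
    - [0.4,0,0,0,0,0.2]
    - [0.6,0,0,0,0,0]
    - [0.5,0,0,0,0,0]
    - [0,0,0,0,0,0]
    - [0,0,0,0,0,0]
  fingers: 1

```text
clock: 9.38
tcp_pos: [0.551, 0.0934, 0.2108]
eef_rot: [0.83, 0.558, -0.0, -0.0]
force: [0.4, 0.3, -0.4]
opening: 0.02
finger_force: 0.0
```

```bash
python3 -c "
from h import *
import cv2
a=1.18; d=np.array([np.cos(a),np.sin(a),0]); c=np.array([.5297,.037,0])
print(bot.sense()['tcp_pos'],bot.sense()['opening'],d@(bot.sense()['tcp_pos']-c))
togo(c+.07*d+[0,0,.146],a-np.pi/2)
im=bot.camera('scene')[110:250,150:330]
cv2.imwrite('pics/s4.png',cv2.resize(im[...,::-1],(720,560),interpolation=3))
"
```

```text
[0.55099359 0.09337622 0.21083849] 0.019974949048995796 0.060237047783835145
shift(tool,units) [0.24 0.05 1.62] turn options [-0.01  0.    0.03] [-0.000e+00 -1.000e-02 -2.615e+01] q [ 0.05  0.41  1.74 -0.    0.99  0.44] t 9.3833
```

View pics/s4.png

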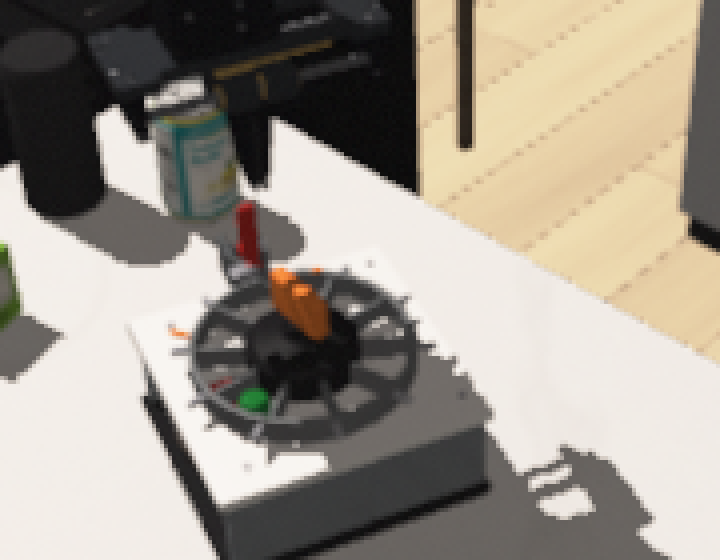

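The pawl is upright at crop (248,230) and the wheel is holding at the second click. Go down inside the lever and push it outwards.

Call:
carry_out:
  deltas:
    - [0.1,0.05,0.3,0,0,0]
    - [0,0,0.4,0,0,0]
    - [0,0,0.4,0,0,0]
    - [0,0,0.3,0,0,0]
    - [0,0,0.2,0,0,0]
    - [0,0,0,0,0,0]
    - [0,0,0,0,0,0]
    - [0.1,0,0,0,0,0]

```text
clock: 10.1
tcp_pos: [0.5563, 0.099, 0.1477]
eef_rot: [0.831, 0.557, 0.0, 0.0]
force: [0.3, 0.3, -0.0]
opening: 0.006
finger_force: 0.0
```

Call:
carry_out:
  deltas:
    - [0.2,0,0,0,0,0]
    - [0.2,0,0,0,0,0]
    - [0.2,0,0,0,0,0]
    - [0.2,0,0,0,0,0]
    - [0.2,0,0,0,0,0]
    - [0.2,0,0,0,0,0]
    - [0.2,0,0,0,0,0]
    - [0.1,0,0,0,0,0]

```text
clock: 10.77
tcp_pos: [0.5792, 0.1562, 0.1471]
eef_rot: [0.83, 0.557, 0.0, -0.0]
force: [-1.4, 0.1, -0.2]
opening: 0.006
finger_force: 0.0
```

Call:
carry_out:
  deltas:
    - [0,0,0,0,0,0]
    - [0,0,0,0,0,0]
    - [0,0,0,0,0,0]
    - [0,0,-0.4,0,0,0]
    - [0,0,-0.6,0,0,0]
    - [0,0,-0.6,0,0,0]
    - [-0.3,0,0,0,0,0]
    - [-0.5,0,0,0,0,0]
  fingers: 0

```text
clock: 11.43
tcp_pos: [0.5671, 0.1256, 0.2123]
eef_rot: [0.83, 0.558, 0.001, 0.001]
force: [-0.5, -1.3, -0.1]
opening: 0.484
finger_force: 0.0
```

Call:
carry_out:
  deltas:
    - [-0.6,0,0,0,0,-0.6]
    - [-0.6,0,0,0,0,-0.8]
    - [-0.6,0,0,0,0,-0.6]
    - [-0.5,0,0,0,0,-0.2]
    - [0,0,0,0,0,0]
    - [0,0,0,0,0,0]
    - [0,0,0,0,0,0]
    - [0,0,0,0,0,0]

```text
clock: 12.1
tcp_pos: [0.5419, 0.0377, 0.2111]
eef_rot: [0.75, 0.662, 0.0, -0.0]
force: [1.0, 0.6, -0.0]
opening: 0.501
finger_force: 0.0
```

```bash
python3 -c "
from h import *
import cv2
a=1.18; d=np.array([np.cos(a),np.sin(a),0]); c=np.array([.5297,.037,0])
togo(c+[0,0,.136],-.123)
im=bot.camera('scene')[110:250,150:330]
cv2.imwrite('pics/s5.png',cv2.resize(im[...,::-1],(720,560),interpolation=3))
"
```

```text
shift(tool,units) [-0.06 -0.3   1.88] turn options [-0.   -0.   -0.02] [-0.    0.   26.16] q [-0.05  0.39  1.78  0.    0.97  0.07] t 12.1
```

View pics/s5.png

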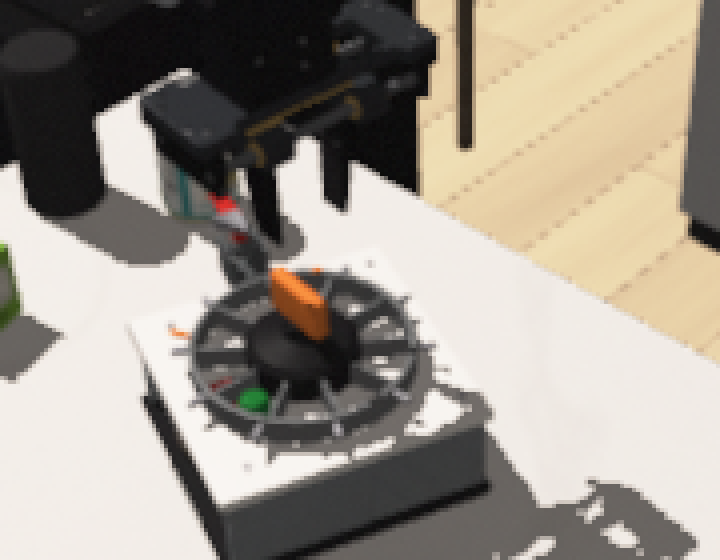

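The red lever now lies back, its tip at crop (225,205). Grip the knob and turn it home.

Call:
carry_out:
  deltas:
    - [-0.06,-0.28,0.2,0,0,0]
    - [0,0,0.5,0,0,0]
    - [0,0,0.5,0,0,0]
    - [0,0,0.4,0,0,0]
    - [0,0,0.28,0,0,0]
    - [0,0,0,0,0,0]
    - [0,0,0,0,0,0]
    - [0,0,0,0,0,0]

```text
clock: 12.82
tcp_pos: [0.5308, 0.0365, 0.1366]
eef_rot: [0.75, 0.662, 0.0, 0.0]
force: [-0.3, 0.3, -1.0]
opening: 0.501
finger_force: 0.0
```

Call:
carry_out:
  deltas:
    - [0,0,0,0,0,0]
    - [0,0,0,0,0,0]
    - [0,0,0,0,0,0]
    - [0,0,0,0,0,0]
    - [0,0,0,0,0,0]
    - [0,0,0,0,0,0]
    - [0,0,0,0,0,-0.2]
    - [0,0,0,0,0,-0.4]
  fingers: 1

```text
clock: 13.48
tcp_pos: [0.5295, 0.0363, 0.1361]
eef_rot: [0.725, 0.688, -0.001, -0.001]
force: [-6.7, -0.6, 6.5]
opening: 0.133
finger_force: 15.0
```

Call:
carry_out:
  deltas:
    - [0,0,0,0,0,-0.7]
    - [0,0,0,0,0,-0.8]
    - [0,0,0,0,0,-0.8]
    - [0,0,0,0,0,-0.8]
    - [0,0,0,0,0,-0.8]
    - [0,0,0,0,0,-0.8]
    - [0,0,0,0,0,-0.8]
    - [0,0,0,0,0,-0.8]

```text
clock: 14.15
tcp_pos: [0.5284, 0.0359, 0.1361]
eef_rot: [0.418, 0.908, -0.001, -0.002]
force: [-12.5, -4.3, 8.9]
opening: 0.135
finger_force: 15.0
```

Call:
carry_out:
  deltas:
    - [0,0,0,0,0,-0.8]
    - [0,0,0,0,0,-0.8]
    - [0,0,0,0,0,-0.8]
    - [0,0,0,0,0,-0.6]
    - [0,0,0,0,0,-0.4]
    - [0,0,0,0,0,-0.3]
    - [0,0,0,0,0,0]
    - [0,0,0,0,0,0]

```text
clock: 14.82
tcp_pos: [0.528, 0.0354, 0.1361]
eef_rot: [0.21, 0.978, -0.001, -0.003]
force: [-14.2, -8.7, 11.0]
opening: 0.136
finger_force: 15.0
```

```bash
python3 -c "
from h import *
s=bot.sense();R=Rot.from_quat(s['eef_rot']);print(s['tcp_pos'],s['opening'],s['finger_force'],'F tool',R.inv().apply(s['force']),'turn',2.7354-R.as_euler('xyz')[2],s['torque'],s['joint_torque'])
"
```

```text
[0.52798275 0.03537504 0.13608647] 0.13595096735215265 15.000862777233124 F tool [  9.4171571  -13.84629807 -10.93760554] turn 0.016908348779238302 [-1.28429447  2.25806695 -0.0623777 ] [  3.95365566 -48.4259212  -24.26987171   1.55939844  -3.20330366
  -0.17792533]
```

Call:
carry_out:
  deltas:
    - [0.03,-0.04,-0.02,0,0,0]
    - [0.03,-0.04,-0.02,0,0,0]
    - [0,0,0,0,0,-0.15]
    - [0,0,0,0,0,-0.15]
    - [0,0,0,0,0,-0.1]
    - [0,0,0,0,0,-0.1]
    - [0,0,0,0,0,0]
    - [0,0,0,0,0,0]

```text
clock: 15.48
tcp_pos: [0.5276, 0.0352, 0.1367]
eef_rot: [0.181, 0.983, 0.001, 0.0]
force: [6.3, 8.6, -15.1]
opening: 0.137
finger_force: 15.2
```

```bash
python3 -c "
from h import *
s=bot.sense();R=Rot.from_quat(s['eef_rot']);print(s['tcp_pos'],s['opening'],s['finger_force'],'F tool',R.inv().apply(s['force']),'turn',2.7354-R.as_euler('xyz')[2],s['torque'],s['joint_torque'])
"
```

```text
[0.52756991 0.03518002 0.13665816] 0.13747056419804232 15.237208306789398 F tool [-2.77925432 10.23082965 15.15830582] turn -0.04141938344331164 [ 1.35652935 -1.19405045 -0.38293195] [ -3.84902537 -60.94814301 -19.49938059  -1.7914179    1.76672459
  -0.41570756]
```

Torque rose to 0.38 N m, so the knob is at the home stop. Release and rise.

Call:
carry_out:
  deltas:
    - [0,0,0,0,0,0]
    - [0,0,0,0,0,0]
    - [0,0,0,0,0,0]
    - [0,0,0,0,0,0]
    - [0,0,-0.3,0,0,0]
    - [0,0,-0.6,0,0,0]
    - [0,0,-0.8,0,0,0]
    - [0,0,-0.8,0,0,0]
  fingers: 0

```text
clock: 16.15
tcp_pos: [0.5266, 0.0341, 0.2387]
eef_rot: [0.181, 0.983, -0.0, -0.001]
force: [0.0, -0.7, 0.6]
opening: 0.499
finger_force: 0.0
```

Call:
carry_out:
  deltas:
    - [0.4,0.3,-0.5,0,0,0]
    - [0.7,0.5,0,0,0,0]
    - [0.7,0.6,0,0,0,0]
    - [0.7,0.6,0,0,0,0]
    - [0.7,0.6,0,0,0,0]
    - [0.7,0.6,0,0,0,0]
    - [0.4,0.4,0,0,0,0]
    - [0,0,0,0,0,0]

```text
clock: 16.82
tcp_pos: [0.4157, 0.2327, 0.258]
eef_rot: [0.179, 0.984, 0.0, 0.0]
force: [0.9, -0.9, 0.1]
opening: 0.504
finger_force: 0.0
```

```bash
python3 -c "
import cv2,numpy as np
from workcell import bot
a=bot.camera('top')[150:270,150:300]; b=bot.camera('scene')[130:250,160:300]
f=lambda m,w:cv2.resize(m[...,::-1],(w,480),interpolation=3)
cv2.imwrite('pics/end.png',np.hstack([f(a,400),f(b,400)]))
"
```

```text
(no output)
```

View pics/end.png

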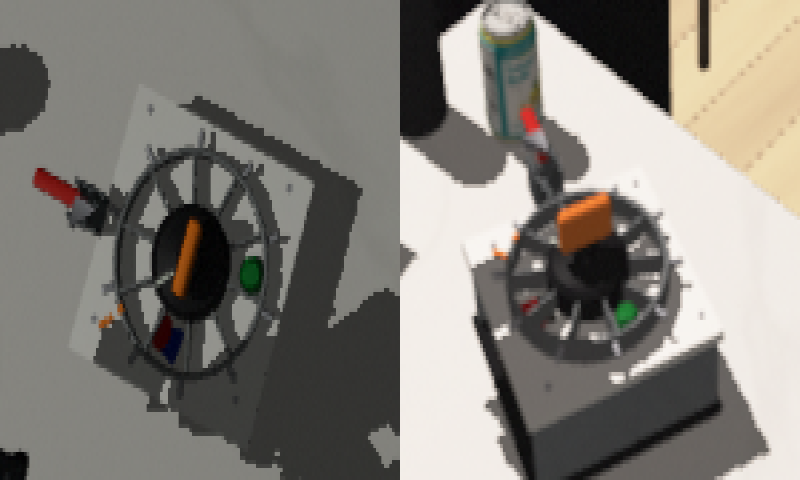

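The final views show red and blue in the dish under the outlet (left panel ≈165,340) and green still in the wheel. The orange marks meet at (115,318), and the pawl lies back with its tip at (40,180).

```bash
python3 -c "
from workcell import bot
print(bot.finish_job())"
```

```text
the job is handed in; nothing more can be done
None
```

The job is handed in: red dropped into the dish on the second click (blue, ahead of it, went first), green is still in the wheel, the pawl lies back, and the knob is at its home stop.

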